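# Park the squeegee bar behind the post

### The job

Push the yellow squeegee bar across the bed into the parking bay, working its red end in behind the post first and then swinging the plain end in, until the bar lies between the two blue end walls with its long side flush against the back fence along its whole length. Only push it along the bed: never lift or tip it. Leave the jar, the tin and the tools where they are.

Things in the scene. Friction and masses are not known exactly. Their poses are not given: they have to be found in the camera images.
- bar: Loose yellow squeegee bar, 240 mm long, 40 wide, 32 high, black stripe on top, one red end, 0.3 to 0.6 kg, lying flat on the bed. Origin: middle of its underside; y along its length to the red end, x across it (away from the robot at the start), z up. The red end is on the robot's left at the start. It slides with ordinary friction (a few newtons).
- bar_center (a point): Centre of the bar, half-way up (16 mm above the bed), same axes as the bar.
- bar_end_red (a point): Middle of the bar's red end face, 16 mm above the bed, 120 mm from the centre.
- bar_end_plain (a point): Middle of the bar's plain yellow end face, 16 mm above the bed, 120 mm from the centre.
- bay: Fixed parking bay, open towards the robot: dark steel back fence 30 mm high, 16 thick; two blue end walls 30 high, 16 thick, reaching 45 mm out from the fence, inner faces at y = +131 and -131 mm. Origin: on the bed, middle of the fence's inner face; x into the fence (away from the robot), y along it to the robot's left, z up. A seated bar's centre is at x = -20 mm. Yaw up to 0.15 rad.
- post: Fixed steel post with a black round knob on top, 24 mm in diameter and 46 mm high, in front of the bay near its left end: about 76 mm out from the fence (bay x about -76 mm) and 60 mm inward from the left end wall (bay y about +71 mm). Origin at its foot, on its axis. It blocks the straight way in.
- ink_jar: White ink jar with a blue cap, 52 mm across and 62 mm high, left of the bay; leave alone. Origin at the middle of its underside.
- ink_tin: Small red tin with a white lid, 40 mm across and 42 mm high, just right of the bay's right end wall; leave alone. Origin at the middle of its underside.
- ink_spatula: Ink spatula lying flat on the left of the bed; leave alone. Origin under its middle.
- spanner: Spanner lying flat on the right of the bed; leave alone. Origin under its middle.
- driver: Screwdriver lying on the right of the bed; leave alone. Origin under its middle.

How it is judged (in metres and radians):
On the way:
1. the red end is in behind the post (x of bar_end_red in the frame of bay above -0.06 m and y of bar_end_red in the frame of bay above 0.08 m), for 0.1 s.
At the end, for the whole second after the job is handed in: The bar lies flat on the bed between the two end walls, red end to the left behind the post, both of its ends within 6 mm of touching the back fence, at rest (x of bar_end_red in the frame of bay between -0.026 and -0.014 m and x of bar_end_plain in the frame of bay between -0.026 and -0.014 m and y of bar_end_red in the frame of bay between 0.1 and 0.134 m and y of bar_end_plain in the frame of bay above -0.134 m and height (world z) of bar_center below 0.02 m and angle between bar's own z axis and vertical below 0.05 rad and linear speed of bar below 0.01 m/s and angular speed of bar below 0.05 rad/s).
It fails at once if the bar is lifted more than 10 mm or tipped more than 0.2 rad (height (world z) of bar_center above 0.026 m or angle between bar's own z axis and vertical above 0.2 rad).
It fails at once if a bystander is moved more than 15 mm (distance of any of ink_jar, ink_tin, ink_spatula, spanner, driver from where it was at the start of the episode above 0.015 m).
It also fails if it takes over 64 s, if anything falls off the work surface, if the arm or the gripper's body presses on something with over 40 N, if the wrist force passes 120 N, or if a joint passes its speed limit or range.

### The arm

A 6-joint arm with a two-finger parallel gripper is mounted at the origin on the work surface. World frame = base frame: x ahead of the robot, y to its left, z up, the work surface at z = 0. Lengths are in mm, angles in rad, forces in N, time in s.
With the tool pointing down it reaches from about 400 to 825 mm from the base axis. Payload 7 kg.
Tool frame: the origin (TCP) lies at the very end of the fingers, on their centre line; the grasp point (between the pads) lies 19 mm behind it; z points along the fingers, y is the direction in which the jaws open and shut (so a half turn about z gives the same grasp; the last joint's range is limited). The gripper opens to 88 mm and grips with 3 to 60 N. Pads are 19 mm wide; open, the fingers measure 130 mm over their backs; the gripper's body (78 mm by 193 mm) begins 47 mm behind the grasp point.
Start: joints at [1.411, 0.359, 0.012, 0, -1.224, -0.288], TCP at [292.269, 608.419, 226.561] pointing down, gripper open.
Joint ranges: [-3.07, 3.07], [-1.43, 2.12], [-1.02, 1.25], [-3.03, 1.67], [-3.05, -0], [-3.03, 3.03]. Speed limits (rad/s): [2.39, 2.39, 3.01, 3.14, 3.14, 3.14].

### API

Orientations are given as a unit quaternion [x, y, z, w].
In Python, from plant import bot gives the robot as it stands. Calls block until the motion is done:
- bot.move_ptp(position, orientation): joint-space move of the TCP to a pose.
- bot.line_to(position, velocity=150, ori=None): straight line of the TCP; ori=None keeps the orientation; velocity is the mean speed in mm/s.
- bot.move_joints(angles): joint-space move.
- bot.move_gripper(opening, force=None): finger opening in mm; force is the grip in N (None keeps the last); returns when the fingers have stopped.
- bot.pause(seconds).
- bot.solve_ik(position, orientation): joint angles nearest the present ones, or None.
- bot.read_state(): the state.
- bot.camera(name): name is "scene" or "side" or "wrist"; returns the picture (400x640x3 uint8, red, green, blue); there is no depth.
- bot.get_calibration(name): a dict with "fx", "fy", "cx", "cy" (pixels), "view" (4x4, takes a point from world to camera coordinates); the wrist camera has in their place "T_tool_cam" (4x4, takes a point from camera to tool coordinates, whose origin is the TCP and whose axes are the flange's). Camera axes: x right, y up, looking along -z (the intrinsics and any distortion apply to the point x, -y, -z); pixel columns grow to the right and rows downward; lengths in mm; the calibration is good to about 2 mm. The wrist camera is an equidistant fisheye: a pixel r from the principal point sees the ray r / f radians off the axis. A picture is of the moment at which its call begins: read the wrist's pose just before it. get_calibration takes no time and is no camera call.
A pose or a line that the arm cannot do raises bot.Unreachable and nothing moves.
- bot.close_job(): hands the job in, once; it reports no verdict.
The state is a dict: "t": time; "joint_pos": joint angles; "qvel": joint speeds; "tau": joint torques, N m; "tcp_pos": TCP position; "eef_rot": TCP orientation; "contact_force": force on the tool from outside, world axes, zero at the start; "moment": the same for the moment, N m; "width": finger opening in mm.
Only numpy, scipy, OpenCV 4.12 (cv2) and the standard library are available. Lean on these libraries where they do the work, as an engineer would, in place of code of your own. Each camera call takes 0.05 s, during which the arm holds its last target.

## Working session

There is one attempt and no reset: what is moved stays moved. The work goes in short steps, each a Python script; the robot and the scene stay as the last script left them, time stands still between calls to the robot, and variables do not carry over. Pictures are saved under pics/ and viewed, and the job is handed in when it is done.

```bash
ls; mkdir -p pics; python3 - <<'E'
from plant import bot
import cv2
for n in ("scene","side","wrist"):
    im=bot.camera(n); cv2.imwrite(f"pics/a_{n}.png",im[:,:,::-1]); print(n,bot.get_calibration(n))
print(bot.read_state())
E
```

```text
pics
scene {'fx': 388.05516990558186, 'fy': 388.05516990558186, 'cx': 314.9358007186203, 'cy': 199.81224598737472, 'view': array([[-6.48762083e-01,  7.60902825e-01,  1.16039345e-02,
         4.13906158e+02],
       [-4.44564904e-01, -3.91333323e-01,  8.05742066e-01,
         1.81805093e+02],
       [ 6.17632420e-01,  5.17576199e-01,  5.92152913e-01,
        -1.63544147e+03],
       [ 0.00000000e+00,  0.00000000e+00,  0.00000000e+00,
         1.00000000e+00]])}
side {'fx': 454.76989701372986, 'fy': 454.76989701372986, 'cx': 311.71514703996075, 'cy': 199.04515643461767, 'view': array([[ 9.92905540e-01, -1.18601806e-01,  8.49704571e-03,
        -5.91695768e+02],
       [ 8.19363284e-02,  7.34234022e-01,  6.73933854e-01,
        -4.84956421e+01],
       [-8.61685924e-02, -6.68456440e-01,  7.38742825e-01,
        -1.38194559e+03],
       [ 0.00000000e+00,  0.00000000e+00,  0.00000000e+00,
         1.00000000e+00]])}
wrist {'fx': 309.70691628693146, 'fy': 309.70691628693146, 'cx': 315.64527905352264, 'cy': 201.8510368046695, 'T_tool_cam': array([[ 1.42845924e-03,  9.65583304e-01,  2.600900
[... 261 characters left out ...]
,
         1.00000000e+00]])}
{'t': 0.15, 'joint_pos': array([ 1.41111164e+00,  3.59245034e-01,  1.12825677e-02, -2.25894714e-04,
       -1.22406434e+00, -2.88099317e-01]), 'qvel': array([ 0.00091754, -0.00181035,  0.00274806, -0.00057981, -0.00025037,
       -0.00152103]), 'tau': array([ 3.34325059e-04, -5.83275318e+01,  2.93292546e+01,  7.00107738e+00,
        8.85325600e-03, -9.74581098e-05]), 'tcp_pos': array([292.13243776, 608.12510352, 225.83416966]), 'eef_rot': array([ 9.75031983e-01, -2.22063599e-01, -6.65073904e-05,  6.20786998e-04]), 'contact_force': array([-0.1294107 , -0.04576674, -0.87274564]), 'moment': array([-0.02435743, -0.01849166, -0.03402596]), 'width': 87.57202654973491}
```

View pics/a_scene.png

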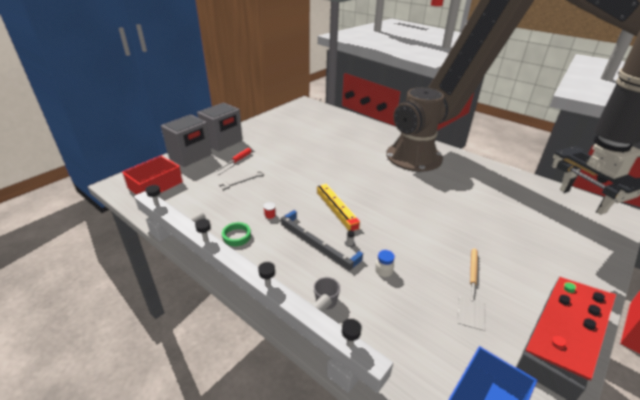

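View pics/a_side.png

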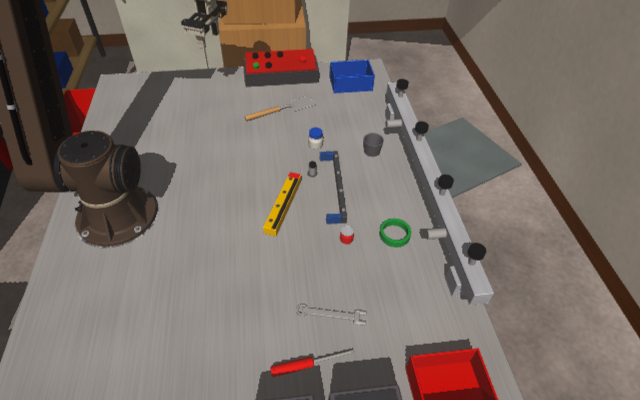

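View pics/a_wrist.png

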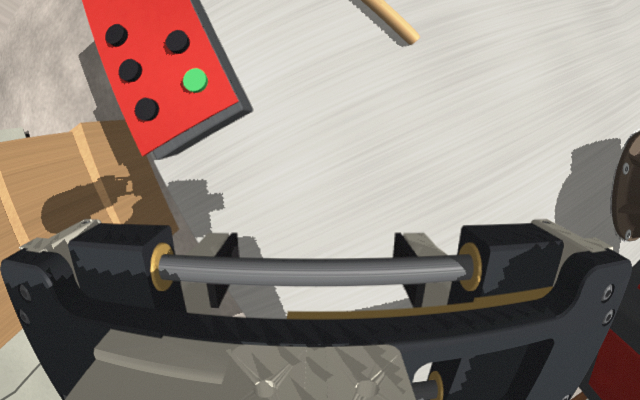

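The side view shows the whole scene: bar from (296,177, red) to (270,230), post knob at (312,164), bay from (330,156) to (337,219), jar at (316,137) and tin at (347,234). I'll measure from a zoom.

```bash
cat > h.py <<'E'
import numpy as np, cv2
from plant import bot
def px2w(n,u,v,z):
    c=bot.get_calibration(n);V=c["view"];R=V[:3,:3];t=V[:3,3]
    d=np.array([(u-c["cx"])/c["fx"],-(v-c["cy"])/c["fy"],-1.]);o=-R.T@t;d=R.T@d
    return (o+d*(z-o[2])/d[2])
def w2px(n,p):
    c=bot.get_calibration(n);V=c["view"];q=V[:3,:3]@np.array(p,float)+V[:3,3]
    return np.array([c["cx"]+c["fx"]*q[0]/-q[2],c["cy"]-c["fy"]*q[1]/-q[2]])
def zoom(n,name,u0,v0,w,h,s):
    im=bot.camera(n); cv2.imwrite(f"pics/{name}_raw.png",im[:,:,::-1])
    cv2.imwrite(f"pics/{name}.png",cv2.resize(im[v0:v0+h,u0:u0+w,::-1],None,fx=s,fy=s,interpolation=cv2.INTER_CUBIC))
E
python3 - <<'E'
from h import *
zoom("side","b_side",240,120,160,120,5)
zoom("scene","b_scene",250,170,160,110,5)
for nm,u,v,z in [("red",296,177,32),("plain",270,230,32),("post",312,164,46),("wallL",322,155,30),("wallR",329,217,30),("fL",336,152,30),("fR",344,220,30)]:
    print(nm,px2w("side",u,v,z).round())
E
```

```text
red [554.  71.  32.]
plain [ 459. -136.   32.]
post [610. 111.  46.]
wallL [650. 167.  30.]
wallR [ 635. -105.   30.]
fL [700. 177.  30.]
fR [ 677. -121.   30.]
```

View pics/b_side.png

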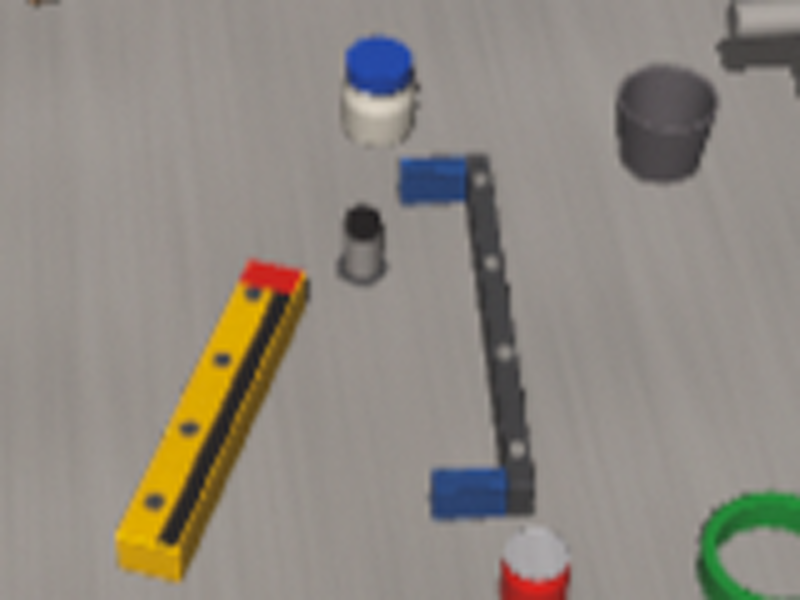

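View pics/b_scene.png

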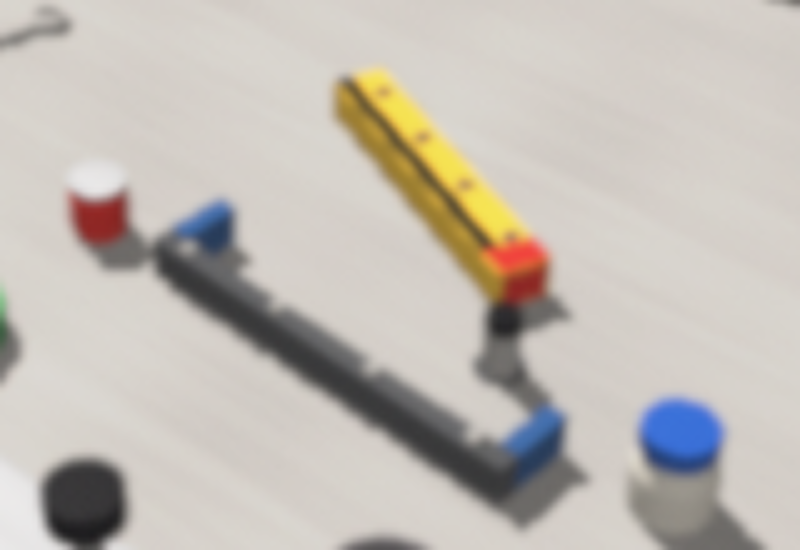

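```bash
python3 - <<'E'
from h import *
print(bot.get_calibration("wrist").keys())
bot.move_ptp([480,20,340],[1,0,0,0])
bot.pause(0.2)
s=bot.read_state(); print(s["t"],s["tcp_pos"],s["eef_rot"])
im=bot.camera("wrist"); cv2.imwrite("pics/c_wrist.png",im[:,:,::-1])
np.savez("c.npz",p=s["tcp_pos"],q=s["eef_rot"])
E
```

```text
dict_keys(['fx', 'fy', 'cx', 'cy', 'T_tool_cam'])
2.6917 [480.10030902  20.47283097 339.77177546] [ 9.99999910e-01  3.49284379e-04 -2.20006708e-04  9.44411928e-05]
```

View pics/c_wrist.png

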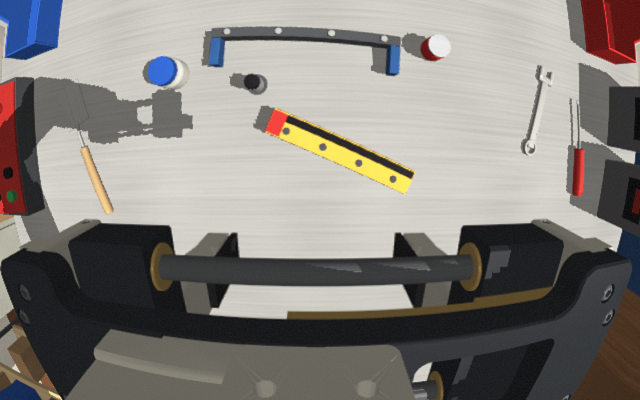

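The wrist view shows everything: bar red end (275,122), plain end (408,182), post knob (252,82), bay (212,45)–(395,60), jar (162,70), tin (435,46). I'll rectify it to a top-down map at the bar/fence top height.

```bash
cat >> h.py <<'E'
from scipy.spatial.transform import Rotation as Ro
def w2wr(P,p,q):
    c=bot.get_calibration("wrist");T=c["T_tool_cam"]
    P=np.asarray(P,float).reshape(-1,3)
    t=(P-p)@Ro.from_quat(q).as_matrix()
    k=(t-T[:3,3])@T[:3,:3]
    x,y,z=k[:,0],-k[:,1],-k[:,2]
    r=np.hypot(x,y);th=np.arctan2(r,z);r=np.where(r<1e-9,1,r)
    return np.stack([c["cx"]+c["fx"]*th*x/r,c["cy"]+c["fy"]*th*y/r],1)
X0,X1,Y0,Y1,S=410,730,-190,250,1.8
def rect(im,p,q,z=30):
    xs=X1-np.arange(int((X1-X0)*S))/S; ys=Y1-np.arange(int((Y1-Y0)*S))/S
    gx,gy=np.meshgrid(xs,ys,indexing="ij")
    uv=w2wr(np.stack([gx,gy,gx*0+z],-1),p,q).astype(np.float32).reshape(gx.shape+(2,))
    return cv2.remap(im,uv[...,0],uv[...,1],cv2.INTER_CUBIC)
def r2w(U,V): return np.array([X1-V/S,Y1-U/S])
def look(name):
    s=bot.read_state(); im=bot.camera("wrist")
    cv2.imwrite(f"pics/{name}_raw.png",im[:,:,::-1]); cv2.imwrite(f"pics/{name}.png",rect(im[:,:,::-1],s["tcp_pos"],s["eef_rot"]))
    return s
E
python3 - <<'E'
from h import *
d=np.load("c.npz"); im=cv2.imread("pics/c_wrist.png"); r=rect(im,d["p"],d["q"],31); cv2.imwrite("pics/c_rect.png",r); print(r.shape)
E
```

```text
(576, 792, 3)
```

View pics/c_rect.png

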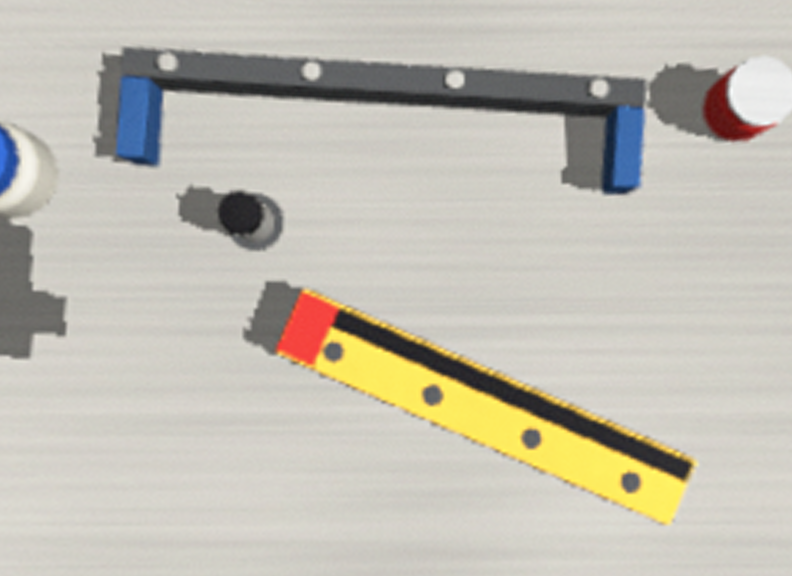

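```bash
cat >> h.py <<'E'
BO=np.array([681.5,37.9]); BY=-0.058; POST=np.array([-75.5,71.5])
def R2(a): return np.array([[np.cos(a),-np.sin(a)],[np.sin(a),np.cos(a)]])
def b2w(p): return BO+R2(BY)@np.asarray(p,float)
def w2b(p): return R2(BY).T@(np.asarray(p,float)-BO)
def quat(psi): return (Ro.from_euler("z",psi)*Ro.from_quat([1,0,0,0])).as_quat()
def dn(th): return np.array([np.sin(th),np.cos(th)]),np.array([np.cos(th),-np.sin(th)])
def fix(w,nadir=(550,20)): nadir=np.array(nadir); return nadir+(np.asarray(w)-nadir)*1.018
VP=[480,20,340]
def barpose(name):
    "from view pose: bar centre and theta in bay frame"
    s=look(name); im=cv2.imread(f"pics/{name}.png"); hsv=cv2.cvtColor(im,cv2.COLOR_BGR2HSV)
    H,Sa,V=cv2.split(hsv)
    ye=((H>20)&(H<35)&(Sa>110)&(V>120)); rd=(((H<8)|(H>172))&(Sa>150)&(V>100))
    n,l,st,ce=cv2.connectedComponentsWithStats(ye.astype(np.uint8)); k=1+np.argmax(st[1:,4])
    box=cv2.dilate((l==k).astype(np.uint8),np.ones((31,31)))
    m=((ye|rd)&(box>0)).astype(np.uint8)
    pts=cv2.findNonZero(m); (c,wh,a)=cv2.minAreaRect(pts); cor=cv2.boxPoints((c,wh,a))
    rc=np.array(np.nonzero(rd&(box>0))).mean(1)[::-1]
    W=np.array([w2b(fix(r2w(*p))) for p in cor]); C=W.mean(0); r=w2b(fix(r2w(*rc)))
    e=[(W[i]+W[(i+1)%4])/2 for i in range(4)]; e.sort(key=lambda q:np.linalg.norm(q-r))
    ax=e[0]-e[3]; th=np.arctan2(ax[0],ax[1])
    print(name,"t",round(s["t"],2),"C",C.round(1),"th",th.round(3),"dims",np.array(wh)/S*1.018,"red",(C+120*dn(th)[0]).round(1),"plain",(C-120*dn(th)[0]).round(1))
    return C,th
def F(s=None): s=s or bot.read_state(); return s["contact_force"].round(1)
E
python3 - <<'E'
from h import *
C,th=barpose("d0")
t=.22; d,n=dn(t)
cd=d@(C-POST)
P=lambda a,b:b2w(POST+d*a+n*b)   # d,n coords rel post
q=quat(BY-t)
nc=n@(C-POST); print("nd",nc,cd)
st=P(cd-10,nc-66); en=P(cd-10,9.5)
print(st,en,bot.solve_ik([*st,6],q),bot.solve_ik([*en,6],q))
q2=quat(BY-t+np.pi/2); q3=quat(BY-t-np.pi/2)
for a in(-330,-250,-160):
  w=P(a,39); print(w,bot.solve_ik([*w,6],q2),bot.solve_ik([*w,6],q3))
E
```

```text
d0 t 2.74 C [-177.   -72.9] th 0.356 dims [234.48299578  38.93693716] red [-135.2   39.6] plain [-218.8 -185.4]
nd -67.51404092480713 -163.0735945268533
[434.38659416 -16.13167333] [571.90978648 -55.37944365] [ 4.19858161e-01  2.53520836e-01 -7.75161862e-01  4.44089210e-16
 -5.42113629e-01  8.72938166e-01] [ 2.43807044e-01  4.30823630e-01 -4.63077508e-01  4.44089210e-16
 -6.76895190e-01  1.04898928e+00]
[ 557.2113881  -214.37662545] [-0.04021691  0.45853224 -0.41104208  0.         -0.70122201  2.90380957] [-0.04021691  0.45853224 -0.41104208  0.         -0.70122201 -0.23778309]
[ 579.166027   -137.44812728] [ 0.09505961  0.45633942 -0.41518513  0.         -0.69927178  2.76853304] [ 0.09505961  0.45633942 -0.41518513  0.         -0.69927178 -0.37305961]
[603.86499577 -50.90356684] [ 0.23793813  0.46962977 -0.39001161  0.         -0.71115495  2.62565452] [ 0.23793813  0.46962977 -0.39001161  0.         -0.71115495 -0.51593813]
```

```bash
sed -i 's/rd=(((H<8)|(H>172))&(Sa>150)&(V>100))/rd=(((H<14)|(H>165))\&(Sa>90)\&(V>80))/; s/ye=((H>20)&(H<35)&(Sa>110)&(V>120))/ye=((H>14)\&(H<36)\&(Sa>85)\&(V>90))/' h.py
python3 - <<'E'
from h import *
C,th=barpose("d1")
t=.22; d,n=dn(t)
cd=d@(C-POST); nc=n@(C-POST); print("nd",nc,cd)
P=lambda a,b:b2w(POST+d*a+n*b)
q=quat(BY-t)
st=P(cd-10,nc-68); en=P(cd-10,9.5)
bot.move_ptp([*st,80],q); print(F())
bot.line_to([*st,6],150); print(F(),bot.read_state()["tcp_pos"])
bot.line_to(list(en)+[6],60); s=bot.read_state(); print(s["t"],F(s),s["tcp_pos"],en)
back=P(cd-10,-10); bot.line_to([*back,6],150); bot.line_to([*back,90],250)
bot.move_ptp(VP,[1,0,0,0]); bot.pause(.15)
barpose("d2")
E
```

```text
d1 t 2.79 C [-174.4  -68.4] th 0.355 dims [245.48666545  41.71926666] red [-132.7   44.1] plain [-216.1 -180.9]
nd -66.00795043966265 -158.0774986059854
[ 0.3 -0.4  1.4]
[ 0.7  0.3 -0.6] [436.24185473 -10.80189849   6.75021446]
7.0583 [-6.8  2.4  5.1] [571.37292274 -51.17807447   5.41860622] [573.28088    -50.57516671]
d2 t 9.03 C [-71.1 -89.1] th 0.219 dims [245.48644107  43.72384077] red [-45.1  28. ] plain [ -97.2 -206.2]
```

View pics/d2.png

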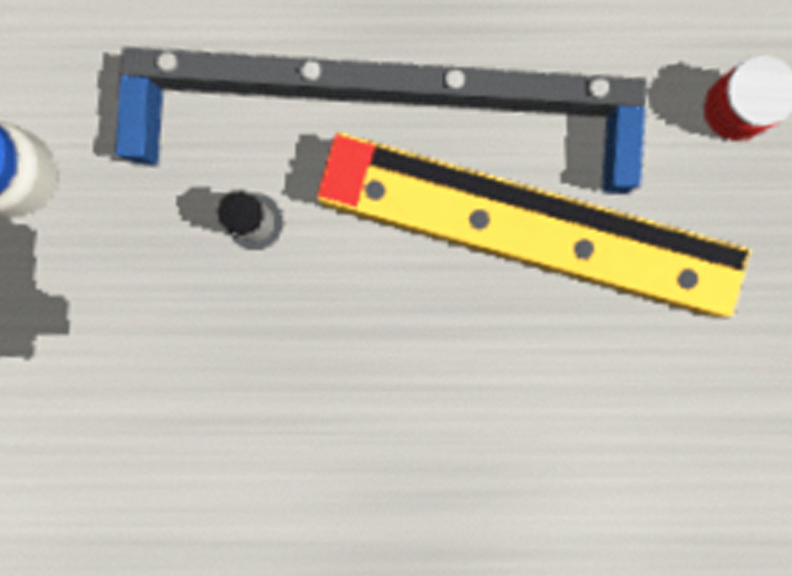

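```bash
python3 - <<'E'
from h import *
C=np.array([-71.1,-89.1]); t=.219; d,n=dn(t)
q=quat(BY-t-np.pi/2)
pl=C-120*d; L=87
st=b2w(pl-d*35); en=b2w(pl+d*(L-9.5))
bot.move_gripper(0,20); print(bot.read_state()["width"])
bot.move_ptp([*st,90],q); bot.line_to([*st,6],150); print(F())
for k in range(1,5):
    p=st+(en-st)*k/4; bot.line_to([*p,6],60); s=bot.read_state(); print(s["t"],F(s),w2b(s["tcp_pos"][:2]).round(1))
bk=b2w(pl+d*(L-30)); bot.line_to([*bk,6],150); bot.line_to([*bk,90],250)
bot.move_ptp(VP,[1,0,0,0]); bot.pause(.15)
barpose("d3")
E
```

```text
0.38792226769278243
[-0.1 -0.8  0. ]
13.1083 [-0.4  0.4 -1. ] [ -98.6 -212.5]
13.725 [ 0.1 -0.   0.7] [ -92.3 -185.1]
14.3417 [-0.5  0.4  0.2] [ -86.1 -157.6]
14.9583 [-0.3 -0.3 -0.4] [ -80.1 -130.2]
d3 t 17.25 C [-51.9  -0.7] th 0.221 dims [245.62277296  44.27667185] red [-25.6 116.4] plain [ -78.2 -117.8]
```

View pics/d3.png

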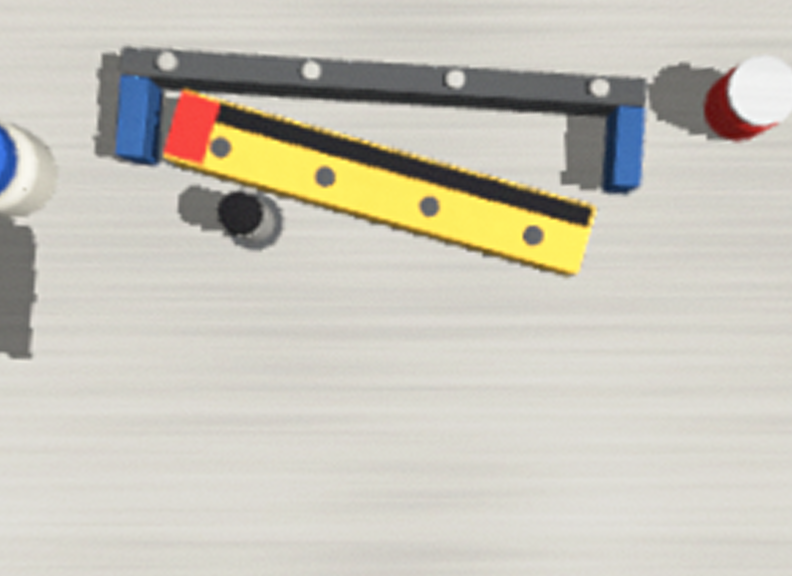

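```bash
python3 - <<'E'
from h import *
q=quat(BY); Y=-28
bot.move_gripper(88)
w=lambda x:b2w([x,Y])
bot.move_ptp([*w(-128),90],q); bot.line_to([*w(-128),6],150); print(F())
for x in (-100,-80,-65,-56):
    bot.line_to([*w(x),6],50); s=bot.read_state(); print(round(s["t"],2),F(s),w2b(s["tcp_pos"][:2]).round(1))
x=-56
while x<-42:
    x+=1; bot.line_to([*w(x),6],15); s=bot.read_state(); f=R2(BY).T@s["contact_force"][:2]; print(x,f.round(1),w2b(s["tcp_pos"][:2]).round(1))
    if f[0]<-20: break
bot.pause(.3); print(F())
bot.line_to([*w(-75),6],100); bot.line_to([*w(-75),90],250)
bot.move_ptp(VP,[1,0,0,0]); bot.pause(.15)
barpose("d4")
zoom("side","e_side",290,130,80,110,5)
E
```

```text
[ 1.1 -1.  -0.1]
21.18 [-0.2 -0.2 -0.6] [-99.9 -28.1]
21.73 [ 0.6 -0.2 -0.3] [-79.3 -27.8]
22.18 [ 0.9 -0.7  0.5] [-64.4 -27.8]
22.51 [ 0.2 -0.5 -0.7] [-55.9 -27.9]
-55 [-5.8  1.2] [-55.8 -28. ]
-54 [-4.1 -0.4] [-54.5 -28.1]
-53 [-3.4  0.4] [-53.1 -28.1]
-52 [-7.7  0.3] [-53.1 -28.1]
-51 [-11.3   3.4] [-53.1 -28.1]
-50 [-14.    4.1] [-53.  -28.1]
-49 [-19.1   4.9] [-53.  -28.1]
-48 [-22.9   7. ] [-52.9 -28.1]
[-21.5   7.5  16. ]
d4 t 26.94 C [-21.7   3.4] th 0.0 dims [247.00197049  46.59650158] red [-21.7 123.4] plain [ -21.8 -116.6]
```

View pics/d4.png

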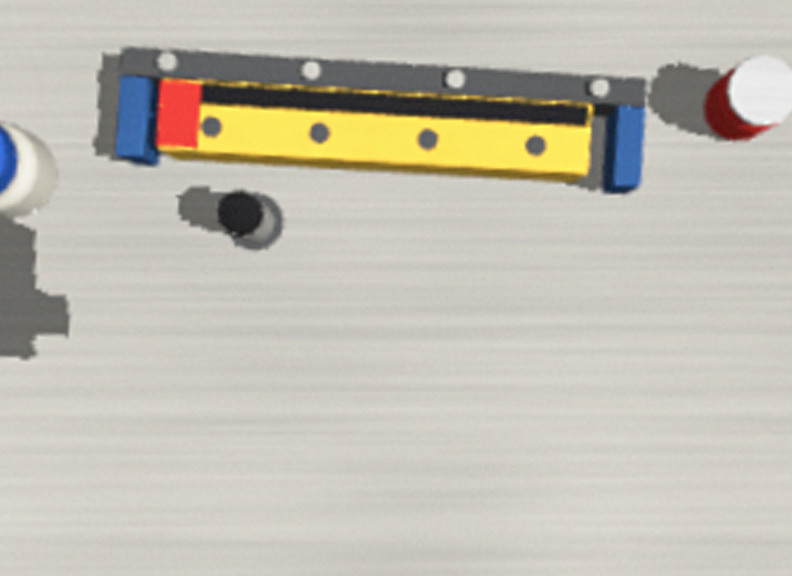

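View pics/e_side.png

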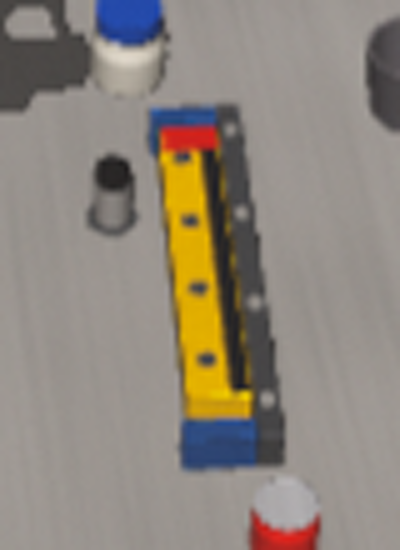

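```bash
python3 - <<'E'
from h import *
s=bot.read_state(); im=cv2.imread("pics/d4_raw.png")
import h
h.S=6;h.X0,h.X1=625,715
out=[]
for y in (105,-165+52): 
    h.Y0,h.Y1=y,y+75+0
    h.Y0,h.Y1=(110,180) if y>0 else (-120,-50)
    a=rect(im,s["tcp_pos"],s["eef_rot"],31); out.append(a)
cv2.imwrite("pics/f.png",cv2.resize(np.hstack(out),None,fx=.9,fy=.9))
E
```

```text
(no output)
```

View pics/f.png

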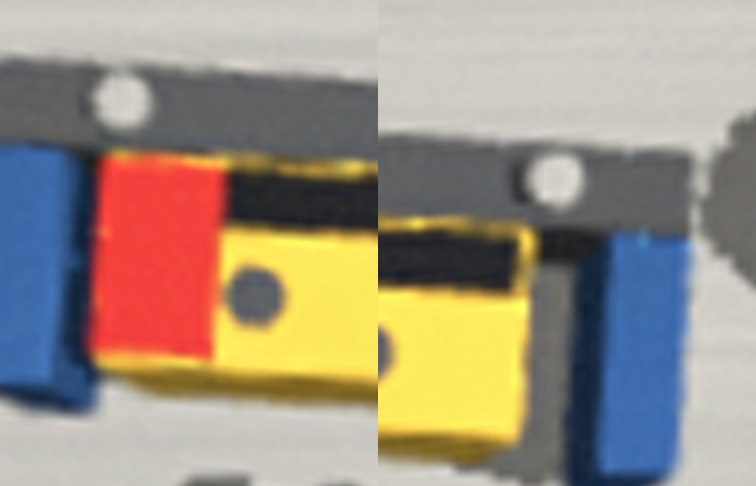

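Both ends meet the fence's front edge with no visible gap. The red end is a few mm clear of the left wall, and the plain end is about 14 mm clear of the right wall. The jar and tin are unmoved, so I'm handing in.

```bash
python3 - <<'E'
from plant import bot
print(bot.read_state()["t"]); bot.close_job()
E
```

```text
27.0417
the job is handed in; nothing more can be done
```

The bar is in the parking bay, red end to the left behind the post. I handed the job in at about 27 s of the 64 s allowed.

**What I did:** I found the bar, bay and post in a rectified wrist-camera view, then made three pushes, never gripping or lifting:
1. A broadside push with open fingers turned the bar and brought it into line with the gap behind the post.
2. A push on the plain end with closed fingers slid the red end in behind the post, to about x −26, y +116 mm in the bay frame.
3. A push towards the fence swung the plain end in and seated the bar. The arm stopped moving while the contact force rose to about 23 N.

**Last checks (bay frame, mm):**

| Point | x | y |
|---|---|---|
| Red end | −21.7 | +123 |
| Plain end | −21.8 | −117 |

- **Seating:** the bar measured 0.000 rad from parallel to the fence, and the zoomed view showed no gap at either end.
- **Bystanders:** the jar and tin looked unmoved in the before and after pictures. I did not measure them. The spatula, spanner and screwdriver lie outside the area I worked in and were not re-checked.
- **Disagreements:** the wrist view came out about 2% small, so I corrected its scale using the known part sizes. The bar's outline measured a few mm oversize (247 × 47 mm, partly because its side face shows). Absolute positions are therefore good to about 2–3 mm; I relied more on the force stop and the visible contact with the fence.

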